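Press a pellet die in the bench screw press

ROBOT

A 6-joint arm with a two-finger parallel gripper is mounted at the origin on a cart in front of the work surface, level with it; the furniture and walls round the work are solid. World frame = base frame: x ahead of the robot, y to its left, z up, the work surface at z = 0. Lengths are in mm, angles in rad, forces in N, time in s.
With the tool pointing down it reaches from about 350 to 775 mm from the base axis. Payload 5.5 kg.
Tool frame: the origin (TCP) lies midway between the tips of the shut fingers; the grasp point (between the pads) lies 19 mm behind it (grip_depth is the distance from the TCP to the grasp point, in mm); z points along the fingers, y is the line along which they close (so a half turn about z gives the same grasp; the last joint's range is limited). The gripper opens to 85 mm and grips with 20 to 120 N. Pads are 22 mm wide; open, the fingers measure 114 mm over their backs; the gripper's body (76 mm by 85 mm) begins 54 mm behind the grasp point. The pads swing forward as they close: fully open they stand 13 mm farther back than shut.
Start: joints at [-1.369, 0.313, 0.046, 1.304, 0, 1.431], TCP at [192.728, -541.782, 231.323] pointing down, gripper open.
Joint ranges: [-2.76, 2.76], [-0.86, 1.69], [-1.03, 1.26], [-2.2, 2.34], [-1.47, 1.5], [-3.14, 3.14]. Speed limits (rad/s): [2.57, 2.57, 3.14, 3.14, 3.14, 3.14].

INTERFACE

Orientations are given as [roll, pitch, yaw] about the fixed x, y, z axes, in that order (R = Rz(yaw) Ry(pitch) Rx(roll)).
In Python, from rig import get_obs, snapshot, camera_model, job_done, grip_depth gives the robot as it stands.
- The arm moves only by the tool drive_tool, never from a script. Its argument "moves" is a list of rows, each a list of 3 entries, a list of its own where there are three numbers: the shift along the tool's x, y, z scaled (see below), then the turn about the tool's z scaled (see below), then the closure, from 0 (fully open) to 1 (shut). In form: [[[x, y, z], yaw, fingers], ...]. A call has 1 to 10 rows; each row shifts and turns the commanded pose from where the row before left it, along the tool's axes as they then stand; what a row does not reach is not made up. The controller multiplies each number of a shift by 0.025 m and each number of a turn by 4 degrees. A row lasts 1/12 s, in which the tool goes at most 41.7 mm and 7.16 degrees, less where a joint would pass 70% of its speed; a pose out of reach is approached as far as the arm can. A call with a number of a shift or a turn outside -1 to 1 is refused whole. A call with a gripper value outside its range is refused whole. The fingers move at their own pace and stop on an object; "force" is the grip in N (left out, the last holds). Time passes only in rows, so rows that do not move let the fingers close. It gives the time, the measured TCP pose, the force, the opening and the grip force at its end, in the units of the state.
- get_obs(): the state, without advancing time (a new reading comes with each control period).
- snapshot(name): name is "side" or "top" or "wrist"; returns the picture (480x640x3 uint8, red, green, blue); there is no depth.
- camera_model(name): a dict with "K" (3x3 intrinsics, pixels), "world_to_cam" (4x4, takes a point from world to camera coordinates); the wrist camera has in their place "mount" (4x4, takes a point from camera to tool coordinates, whose origin is the TCP and whose axes are the flange's). Camera axes: x right, y up, looking along -z (the intrinsics and any distortion apply to the point x, -y, -z); pixel columns grow to the right and rows downward; lengths in mm; the calibration is good to about 2 mm. A picture is of the moment at which its call begins: read the wrist's pose just before it. camera_model takes no time and is no camera call.
- job_done(): hands the job in; it is judged then, once.
The state is a dict: "time": time; "joint_pos": joint angles; "qd": joint speeds; "effort": joint torques, N m; "tool_pos": TCP position; "eef_rot": TCP orientation; "wrist_force": force on the tool from outside, world axes, zero at the start; "ft_torque": the same for the moment, N m; "grip_width": opening from 0.0 (shut) to 1.0 (fully open); "grasp_force": force on a finger pad.
Only numpy, scipy, OpenCV 4.12 (cv2) and the standard library are available. Lean on these libraries where they do the work, as an engineer would, in place of code of your own. Each camera call takes 0.05 s, during which the arm holds its last target. There are 200 camera calls.

TASK

Lift the pan-shaped die out of its stand by its round body, set it down flat on the front part of the press bed with its handle pointing away from the press, and let go. Then take it again by its handle and push it under the press foot against the two stop pins. Wind the crank clockwise until the foot just touches the die, give it a quarter of a turn more, and let go of the crank; leave the timer, beakers and bottles where they stand.

Things in the scene. Friction and masses are not known exactly. Their poses are not given: they have to be found in the camera images.
- die: steel pan-shaped die, 300 g. Upright round body 50 mm in diameter, 34 mm tall; fixed cap on it 28 mm in diameter, top 40 mm above the underside. Straight handle 12 mm wide (y), 16 mm tall, along the die's -x from the body to 118 mm from the body's axis, 14 to 30 mm above the underside. Origin: centre of the body's underside, z up. Starts in die_stand
- die_stand: grey stand fixed to the bench, 167x68x48 mm. The die's body stands at its origin on an 8 mm base; the handle lies along the stand's -x in an 18 mm slot between two cheeks 48 mm tall, 42 to 125 mm from the origin, too deep and narrow to grip it there. The body's sides (stand's +-y) are free. Origin: under the seat, at bench height
- press: grey screw press fixed to the bench. Origin at bench height under the screw axis, z up, open front = -x. Flat bed 130 mm wide (y), x -135 to +65 mm, top 20 mm high. Two columns 18 mm in diameter at x 0, y +-54 mm carry a beam (40 mm in x, 140 in y) 145 to 175 mm high. Two stop pins 10 mm in diameter, 18 mm tall, on the bed at x 23.4, y +-19.6 mm: a die touching both is centred to 1 mm
- press_axis (a point): point where the screw axis meets the top of the press bed (20 mm above the bench)
- crank (a joint): crank angle a (rad), grows clockwise from above and lowers the foot 24 mm a turn; stays where left, needs 3 to 5 N at the knob. At 0 the foot's face is 74 mm above the bed; knob at x = 55 sin a, y = 55 cos a mm in the press frame. Starts at 0.8 to 3.3, end stop at 12. With the die in place the foot touches it at about 8.9
- crank_knob (a point): centre of the crank's upright black knob, 227 mm above the bench, 55 mm from the screw axis: 20 mm in diameter, from 197 to 244 mm above the bench. It spins freely on its pin, so it can be led round without turning the hand. Crank arm and hub lie below 199 mm
- foot (a joint): how far the foot is pushed up into its spring (m): 0 when it touches nothing; from contact it grows 0.006 per quarter turn of the crank. Spring about 4 N per mm, so a quarter turn past contact presses with about 25 N
- foot_face (a point): centre of the underside of the press foot, a steel disc 40 mm in diameter and 12 mm thick on the screw axis
- timer: white lab timer, 62 x 62 x 19 mm, a bystander, origin under its centre
- beaker_2: the smaller glass beaker, 58 mm wide, 68 mm tall, a bystander, origin under its centre
- bottle_std: small reagent bottle with a white cap, 48 mm in diameter, 105 mm tall, the one near the timer, a bystander, origin under its centre
- set_down (a point): middle of the front part of the bed, on its top, 90 mm in front of the screw axis: where the die's body is first set down (20 mm off is fine), its handle pointing to the press's -x, out past the bed's front edge
There are look-alikes about, which are no part of the job. Leave any orange look-alike of the die alone.

How it is judged:
By the outcome, as a careful person would: the job done as asked, in the order asked, and still so for the second after the job is handed in, with the robot touching nothing.
It also fails if it takes over 72 s, if anything falls off the work surface, if the arm or the gripper's body presses on something with over 40 N, if the wrist force passes 120 N, or if a joint passes its speed limit or range.

## Working session

There is one attempt and no reset: what is moved stays moved. The work goes in short steps, Python scripts to look and compute and a tool call to move; the robot and the scene stay as the last step left them, time stands still between calls to the robot, and variables do not carry over. Pictures are saved under pics/ and viewed, at most 13 in all, crops included, and the job is handed in when it is done.

Besides the shell and the picture viewer there is one more tool, called after "Call:" in YAML: its name, and indented under it one key for each argument. drive_tool: Moves the arm, as the interface text tells. Its arguments: {"type":"object","properties":{"moves":{"type":"array","items":{"type":"array"}},"force":{"type":"number"}},"required":["moves"]}

```bash
ls; mkdir -p pics; python3 - <<'E'
from rig import *
import cv2
print(get_obs(), grip_depth)
for n in ("side","top","wrist"):
    im=snapshot(n); cv2.imwrite(f"pics/{n}0.png",im[:,:,::-1]); m=camera_model(n); print(n,m)
E
```

```text
pics
{'time': 0.0, 'joint_pos': array([-1.36862527e+00,  3.14027629e-01,  4.49601793e-02,  1.30359378e+00,
       -2.81933203e-05,  1.43119945e+00]), 'qd': array([ 2.50687491e-05,  8.36759200e-04,  1.45983555e-03,  7.90900661e-04,
       -5.58500560e-04,  1.57755905e-04]), 'effort': array([-4.21226869e-04, -4.80632222e+01,  2.98530775e+01,  1.95603794e-02,
       -2.44538669e-04, -3.25977858e-07]), 'tool_pos': array([ 192.59251956, -541.23633856,  230.38569403]), 'eef_rot': array([-3.13974197e+00, -2.31571110e-04,  3.41767744e-01]), 'wrist_force': array([ 0.35763785, -0.32710124, -0.76984183]), 'ft_torque': array([-0.03917494, -0.00334342, -0.01699576]), 'grasp_force': 0.0, 'grip_width': 0.9970440704109456} 18.700000000000003
side {'K': array([[510.59810267,   0.        , 329.17509513],
       [  0.        , 510.59810267, 237.12783447],
       [  0.        ,   0.        ,   1.        ]]), 'world_to_cam': array([[-9.84242809e-01, -1.76430373e-01,  1.17650446e-02,
         5.44767626e+02],
       [ 9.88516297e-02, -4.93849566e-01,  8.63910274e-01,
        -1.83991940e+02],
       [-1.4
[... 500 characters left out ...]
8979e+02],
       [-1.11453724e-01, -8.06863525e-03,  9.93736869e-01,
        -1.50459901e+03],
       [ 0.00000000e+00,  0.00000000e+00,  0.00000000e+00,
         1.00000000e+00]])}
wrist {'K': array([[391.55209808,   0.        , 324.43992612],
       [  0.        , 391.55209808, 242.16407352],
       [  0.        ,   0.        ,   1.        ]]), 'mount': array([[-9.48781203e-04,  9.64266708e-01,  2.64931719e-01,
         6.85121473e+01],
       [ 9.99998871e-01,  1.22356048e-03, -8.72143612e-04,
        -3.20782170e-01],
       [-1.16513903e-03,  2.64930593e-01, -9.64266780e-01,
        -1.42267168e+02],
       [ 0.00000000e+00,  0.00000000e+00,  0.00000000e+00,
         1.00000000e+00]])}
```

View pics/top0.png

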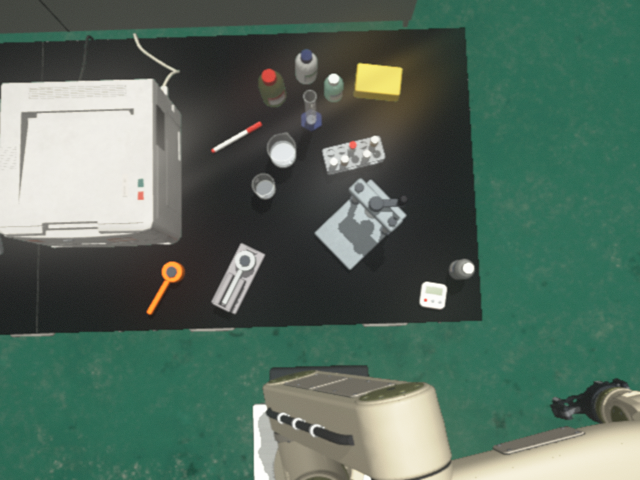

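View pics/side0.png

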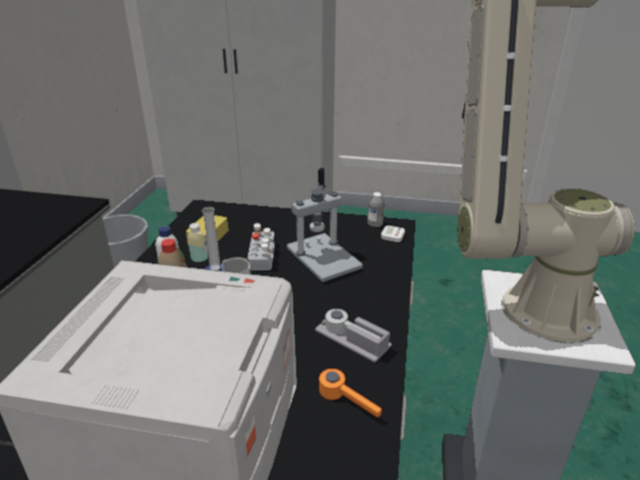

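Top view: the die's cap is near (245,261) with its handle end near (228,305), the press bed's front corners are near (317,235) and (351,268), and the knob is near (403,199). The orange look-alike is at (172,272). The side view shows the same. I'll enlarge for precision.

```bash
python3 - <<'E'
import cv2,numpy as np
t=cv2.imread("pics/top0.png");s=cv2.imread("pics/side0.png")
f=lambda im,x,y,w,h,k:cv2.resize(im[y:y+h,x:x+w],None,fx=k,fy=k,interpolation=cv2.INTER_CUBIC)
a=f(t,200,235,80,85,5)  # 400x425
b=f(t,310,170,100,106.25.__int__(),4) #400x424
a=a[:424];b=b[:424]
cv2.imwrite("pics/crop1.png",np.hstack([a,b]))
c=f(s,305,300,100,65,4);d=f(s,275,160,100,130,4)
cv2.imwrite("pics/crop2.png",np.hstack([np.vstack([c,np.zeros((260,400,3),np.uint8)]),d]))
E
```

```text
(no output)
```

View pics/crop1.png

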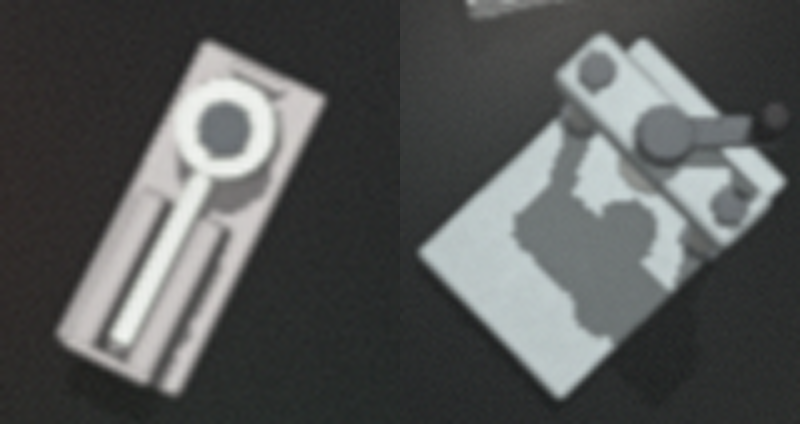

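View pics/crop2.png

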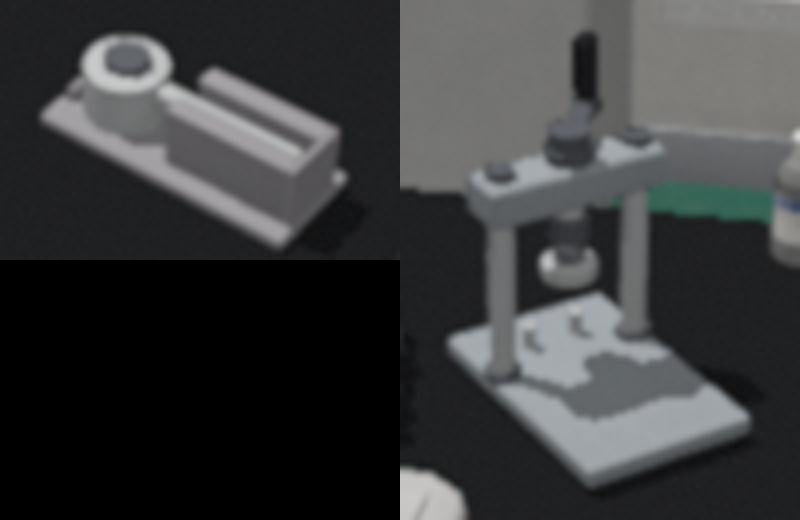

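Die: cap centre at crop (224,129), handle end (122,338). Press: front bed corners at crop (418,252) and (561,400), hub (665,133), knob top (774,116). In the side view, the stop pins are at (530,328) and (575,308) and the knob top is at (586,38). Next I'll fit the poses.

```bash
cat > h.py <<'E'
import numpy as np
from rig import *
from scipy.optimize import least_squares
def proj(m,P):
    c=m["world_to_cam"][:3,:3]@P+m["world_to_cam"][:3,3]; q=m["K"]@[c[0],-c[1],-c[2]]; return q[:2]/q[2]
def place(p,l): c,s=np.cos(p[2]),np.sin(p[2]); return np.array([p[0]+c*l[0]-s*l[1],p[1]+s*l[0]+c*l[1],l[2]])
T=lambda u,v,k,ox,oy:np.array([ox+(u+.5)/k-.5,oy+(v+.5)/k-.5])
def fit(obs,p0):
    M={n:camera_model(n) for n in("top","side")}
    f=lambda p:np.concatenate([proj(M[n],place(p,l))-uv for n,l,uv in obs])
    r=least_squares(f,p0,loss="soft_l1"); print(np.round(r.x,3)); print(np.round(r.fun.reshape(-1,2),1).tolist()); return r.x
E
python3 - <<'E'
from h import *
a=lambda u,v:T(u,v,5,200,235)
b=lambda u,v:T(u-400,v,4,310,170)
c=lambda u,v:T(u,v,4,305,300)
d=lambda u,v:T(u-400,v,4,275,160)
die=fit([("top",(0,0,48),a(224,129)),("top",(0,0,42),a(225,130)),("top",(-118,0,38),a(119,345)),("top",(-70,0,38),a(160,260)),
 ("side",(0,0,48),c(127,58)),("side",(0,0,42),c(127,68))],[450,100,.3])
p=fit([("top",(-135,65,20),b(418,252)),("top",(-135,-65,20),b(561,400)),("top",(0,0,202),b(665,133)),
 ("side",(-135,65,20),d(592,474)),("side",(-135,-65,20),d(747,412)),("side",(23.4,19.6,38),d(530,324)),("side",(23.4,-19.6,38),d(574,306)),("side",(65,65,20),d(448,340)),("side",(65,-65,20),d(600,292)),("side",(0,54,20),d(500,374)),("side",(0,-54,20),d(634,330))],[500,-80,-.7])
def pt(x,z,g):
  a=fit(x,g); return a
k=fit([("top",(0,0,244),b(774,116)),("side",(0,0,244),d(586,38)),("side",(0,0,197),d(588,106))],[550,-150,0])
R=np.array([[np.cos(p[2]),np.sin(p[2])],[-np.sin(p[2]),np.cos(p[2])]])
l=R@(k[:2]-p[:2]); print("knob local",l,np.hypot(*l),"a",np.arctan2(l[0],l[1]))
print("set",place(p,(-90,0,20)))
E
```

```text
[ 505.423  169.442 -477.995]
[[-0.4, -0.3], [-0.3, -0.3], [-0.0, -0.0], [0.4, -0.6], [0.7, 0.1], [0.6, -0.4]]
[ 615.714 -148.961   11.736]
[[0.1, -0.3], [0.4, -0.3], [1.0, -1.3], [-0.2, -0.1], [1.4, 1.3], [-0.1, 0.6], [0.6, 1.5], [-0.2, -0.2], [-0.2, 0.3], [1.1, 0.4], [-0.2, 1.2]]
[ 613.759 -201.281    0.   ]
[[-0.4, -0.1], [0.4, -0.1], [-0.2, -1.4]]
knob local [ 37.29837185 -36.74223467] 52.356091824901966 a 2.3486833857409817
set [554.99200492 -82.53187173  20.        ]
```

Call:
drive_tool:
  moves:
    - [[0, 0, 0], -1, 0]
    - [[0, 0, 0], -1, 0]
    - [[0, 0, 0], -1, 0]
    - [[0, 0, 0], -1, 0]
    - [[0, 0, 0], -1, 0]
    - [[0, 0, 0], -1, 0]
    - [[0, 0, 0], -1, 0]
    - [[0, 0, 0], -1, 0]
    - [[0, 0, 0], -1, 0]
    - [[0, 0, 0], -1, 0]

```text
time: 0.98
tool_pos: [192.7, -541.5, 230.9]
eef_rot: [-3.141, -0.001, 1.043]
wrist_force: [0.4, -0.6, 0.6]
grip_width: 1.001
grasp_force: 0.0
```

Call:
drive_tool:
  moves:
    - [[0, 0, 0], -1, 0]
    - [[0, 0, 0], -1, 0]
    - [[0, 0, 0], -1, 0]
    - [[0, 0, 0], -1, 0]
    - [[0, 0, 0], -1, 0]
    - [[0, 0, 0], -1, 0]
    - [[0, 0, 0], -1, 0]
    - [[0, 0, 0], -1, 0]
    - [[0, 0, 0], -1, 0]
    - [[0, 0, 0], -1, 0]

```text
time: 1.82
tool_pos: [192.7, -541.6, 230.9]
eef_rot: [-3.142, -0.001, 1.742]
wrist_force: [-0.1, 0.0, -0.2]
grip_width: 1.003
grasp_force: 0.0
```

Call:
drive_tool:
  moves:
    - [[0, 0, 0], -1, 0]
    - [[0, 0, 0], -1, 0]
    - [[0, 0, 0], -1, 0]
    - [[0, 0, 0], -1, 0]
    - [[0, 0, 0], -1, 0]
    - [[0, 0, 0], -1, 0]
    - [[0, 0, 0], -1, 0]
    - [[0, 0, 0], -1, 0]
    - [[0, 0, 0], -1, 0]
    - [[0, 0, 0], -1, 0]

```text
time: 2.65
tool_pos: [192.7, -541.5, 230.9]
eef_rot: [3.141, -0.001, 2.44]
wrist_force: [-0.5, -0.1, 0.7]
grip_width: 1.002
grasp_force: 0.0
```

Call:
drive_tool:
  moves:
    - [[0, 0, 0], -1, 0]
    - [[0, 0, 0], -1, 0]
    - [[0, 0, 0], -1, 0]
    - [[0, 0, 0], -0.3, 0]

```text
time: 2.98
tool_pos: [192.7, -541.6, 230.9]
eef_rot: [3.141, -0.0, 2.669]
wrist_force: [-0.1, -0.1, -0.4]
grip_width: 1.0
grasp_force: 0.0
```

Call:
drive_tool:
  moves:
    - [[0.06, 1, 0], 0, 0]
    - [[0.06, 1, 0], 0, 0]
    - [[0.06, 1, 0], 0, 0]
    - [[0.06, 1, 0], 0, 0]
    - [[0.06, 1, 0], 0, 0]
    - [[0.06, 1, 0], 0, 0]
    - [[0.06, 1, 0], 0, 0]
    - [[0.06, 1, 0], 0, 0]
    - [[0.06, 1, 0], 0, 0]
    - [[0.06, 1, 0], 0, 0]

```text
time: 3.82
tool_pos: [293.9, -311.3, 231.2]
eef_rot: [-3.142, -0.0, 2.665]
wrist_force: [0.5, -0.3, 0.6]
grip_width: 1.0
grasp_force: 0.0
```

Call:
drive_tool:
  moves:
    - [[0.06, 1, 0], 0, 0]
    - [[0.06, 1, 0], 0, 0]
    - [[0.06, 1, 0], 0, 0]
    - [[0.06, 1, 0], 0, 0]
    - [[0.06, 1, 0], 0, 0]
    - [[0.06, 1, 0], 0, 0]
    - [[0.06, 1, 0], 0, 0]
    - [[0.06, 1, 0], 0, 0]
    - [[0.06, 1, 0], 0, 0]
    - [[0.06, 1, 0], 0, 0]

```text
time: 4.65
tool_pos: [394.9, -82.2, 231.3]
eef_rot: [-3.142, 0.0, 2.665]
wrist_force: [0.4, 0.3, -0.4]
grip_width: 1.0
grasp_force: 0.0
```

Call:
drive_tool:
  moves:
    - [[0.06, 1, 0.4], 0, 0]
    - [[0.06, 1, 0.4], 0, 0]
    - [[0.06, 1, 0.4], 0, 0]
    - [[0.06, 1, 0.4], 0, 0]
    - [[0.06, 1, 0.4], 0, 0]
    - [[0.06, 1, 0.4], 0, 0]
    - [[0.06, 1, 0.4], 0, 0]
    - [[0.06, 1, 0.4], 0, 0]
    - [[0.06, 1, 0.4], 0, 0]
    - [[0.06, 1, 0.4], 0, 0]

```text
time: 5.48
tool_pos: [495.9, 147.0, 130.6]
eef_rot: [-3.141, -0.0, 2.666]
wrist_force: [-0.9, -0.3, -0.7]
grip_width: 0.997
grasp_force: 0.0
```

Call:
drive_tool:
  moves:
    - [[0, 1, 0], 0, 0]
    - [[0, 0, 0], 0, 0]
    - [[0, 0, 0], 0, 0]

```text
time: 5.73
tool_pos: [507.1, 168.8, 130.7]
eef_rot: [-3.141, -0.001, 2.668]
wrist_force: [-0.8, -0.7, 0.1]
grip_width: 1.001
grasp_force: 0.0
```

```bash
python3 - <<'E'
from h import *
import cv2
o=get_obs(); im=snapshot("wrist"); print(o["tool_pos"],o["eef_rot"]); cv2.imwrite("pics/w1.png",im[:,:,::-1])
E
```

```text
[507.10646972 168.84746515 130.70327458] [-3.14079637e+00 -5.64295253e-04  2.66789851e+00]
```

View pics/w1.png

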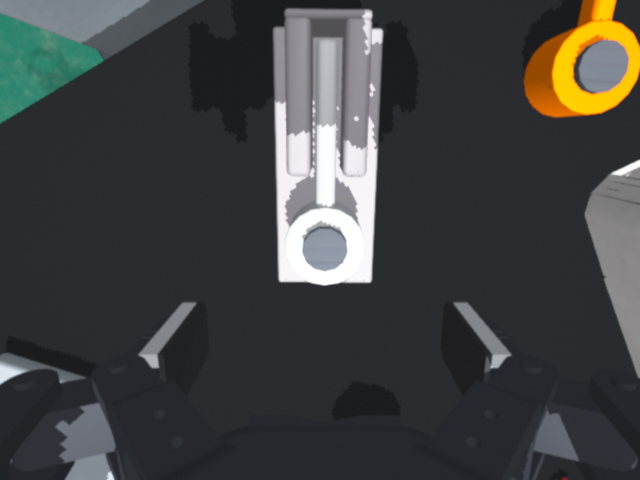

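The wrist view shows the cap centre at (325,249), the body ring around (325,246) and the handle's far end at about (326,40). The handle runs straight up the image.

```bash
cat >> h.py <<'E'
from scipy.spatial.transform import Rotation as Ro
def wray(uv,z,tp,er):
    m=camera_model("wrist"); R=Ro.from_euler("xyz",er).as_matrix()
    q=np.linalg.solve(m["K"],[*uv,1]); d=R@m["mount"][:3,:3]@[q[0],-q[1],-q[2]]
    o=R@m["mount"][:3,3]+tp; return o+d*(z-o[2])/d[2]
def wproj(P,tp,er):
    m=camera_model("wrist"); R=Ro.from_euler("xyz",er).as_matrix()
    t=R.T@(np.asarray(P)-tp); c=m["mount"][:3,:3].T@(t-m["mount"][:3,3]); q=m["K"]@[c[0],-c[1],-c[2]]; return q[:2]/q[2]
def go(target,yaw):
    "units of shift in tool axes and turn to reach target"
    o=get_obs(); R=Ro.from_euler("xyz",o["eef_rot"]).as_matrix()
    t=R.T@(np.asarray(target)-o["tool_pos"])/25; y=(o["eef_rot"][2]-yaw+np.pi)%(2*np.pi)-np.pi
    print("pos",np.round(o["tool_pos"],1),np.round(o["eef_rot"],3),"units",np.round(t,2),"turn",round(np.degrees(y)/4,2),"f",np.round(o["wrist_force"],1))
E
python3 - <<'E'
from h import *
tp=np.array([507.1,168.85,130.7]);er=[-3.1408,-.0006,2.6679]
a=wray((325,249),48,tp,er);b=wray((325,246),42,tp,er);c=wray((326,40),38,tp,er);print(a,b,c,c-a,np.linalg.norm((c-a)[:2]),np.arctan2(*(a-c)[1::-1]))
go([a[0],a[1],11],np.arctan2(*(a-c)[1::-1])+np.pi)
E
```

```text
[507.72756139 170.05187794  48.        ] [507.58397614 170.12160806  42.        ] [404.96949319 223.40800989  38.        ] [-102.7580682    53.35613194  -10.        ] 115.78470276884471 -0.4789211190858237
pos [506.7 168.1 130.9] [-3.141e+00 -1.000e-03  2.667e+00] units [-0.    0.09  4.8 ] turn 0.06 f [-0.2 -0.2 -0.2]
```

Call:
drive_tool:
  moves:
    - [[0, 0.05, 0.8], 0, 0]
    - [[0, 0, 0.8], 0, 0]
    - [[0, 0, 0.8], 0, 0]
    - [[0, 0, 0.8], 0, 0]
    - [[0, 0, 0.6], 0, 0]
    - [[0, 0, 0.5], 0, 0]
    - [[0, 0, 0.4], 0, 0]
    - [[0, 0, 0.1], 0, 0]
    - [[0, 0, 0], 0, 0]
    - [[0, 0, 0], 0, 0]
  force: 50

```text
time: 6.62
tool_pos: [508.1, 168.8, 11.9]
eef_rot: [3.141, 0.001, 2.666]
wrist_force: [0.7, -0.3, 0.3]
grip_width: 0.999
grasp_force: 0.0
```

Call:
drive_tool:
  moves:
    - [[0, 0, 0], 0, 0.3]
    - [[0, 0, 0], 0, 0.35]
    - [[0, 0, 0], 0, 0.4]
    - [[0, 0, 0], 0, 0.45]
    - [[0, 0, 0], 0, 0.5]
    - [[0, 0, 0], 0, 0.6]
    - [[0, 0, 0], 0, 0.7]
    - [[0, 0, 0], 0, 0.8]
    - [[0, 0, 0], 0, 0.8]
    - [[0, 0, 0], 0, 0.8]
  force: 50

```text
time: 7.45
tool_pos: [508.3, 169.2, 12.4]
eef_rot: [3.141, 0.001, 2.667]
wrist_force: [-0.1, -1.7, 5.6]
grip_width: 0.568
grasp_force: 51.2
```

Call:
drive_tool:
  moves:
    - [[0, 0, -0.2], 0, 0.8]
    - [[0, 0, -0.4], 0, 0.8]
    - [[0, 0, -0.6], 0, 0.8]
    - [[0, 0, -0.6], 0, 0.8]
    - [[0, 0, -0.6], 0, 0.8]
    - [[0, 0, -0.6], 0, 0.8]
    - [[0, 0, -0.5], 0, 0.8]
    - [[0, 0, -0.3], 0, 0.8]
    - [[0, 0, 0], 0, 0.8]
    - [[0, 0, 0], 0, 0.8]

```text
time: 8.28
tool_pos: [507.8, 169.1, 106.5]
eef_rot: [3.141, 0.001, 2.667]
wrist_force: [-0.5, 0.1, -2.9]
grip_width: 0.573
grasp_force: 52.2
```

```bash
python3 - <<'E'
from h import *
import cv2
s=snapshot("side");t=snapshot("top")
f=lambda im,x,y,w,h:cv2.resize(im[y:y+h,x:x+w],None,fx=4,fy=4,interpolation=cv2.INTER_CUBIC)
cv2.imwrite("pics/c3.png",np.hstack([f(s,270,220,100,130),f(t,300,165,100,130)])[:,:,::-1])
p=[615.7,-149,-.830]
q=place(p,(-97,0,0)); go([q[0],q[1],110],-.83+np.pi)
for P in [(-135,65,20),(-135,-65,20)]: print(place(p,P))
E
```

```text
pos [507.  169.  105.5] [-3.141e+00 -1.000e-03  2.667e+00] units [-6.04 -7.98 -0.18] turn 5.09 f [-0.7 -0.2 -2.8]
[572.55731151  -5.5123405   20.        ]
[476.62623327 -93.2461893   20.        ]
```

Call:
drive_tool:
  moves:
    - [[-0.4, -0.5, 0], 0.3, 0.8]
    - [[-0.6, -0.8, 0], 0, 0.8]
    - [[-0.6, -0.8, 0], 0, 0.8]
    - [[-0.6, -0.8, 0], 0, 0.8]
    - [[-0.6, -0.8, 0], 0, 0.8]
    - [[-0.6, -0.8, 0], 0, 0.8]
    - [[-0.6, -0.8, 0], 0, 0.8]
    - [[-0.6, -0.8, 0], 0, 0.8]
    - [[-0.6, -0.8, 0], 0, 0.8]
    - [[-0.5, -0.6, 0], 0, 0.8]

```text
time: 9.22
tool_pos: [543.5, -65.3, 105.1]
eef_rot: [-3.141, -0.002, 2.645]
wrist_force: [-0.2, -0.1, -2.1]
grip_width: 0.568
grasp_force: 52.3
```

Call:
drive_tool:
  moves:
    - [[-0.3, -0.4, 0], 0.8, 0.8]
    - [[0, 0, 0], 1, 0.8]
    - [[0, 0, 0], 1, 0.8]
    - [[0, 0, 0], 1, 0.8]
    - [[0, 0, 0], 0.8, 0.8]
    - [[0, 0, 0], 0, 0.8]
    - [[0, 0, 0], 0, 0.8]

```text
time: 9.8
tool_pos: [545.3, -75.8, 105.3]
eef_rot: [-3.141, -0.002, 2.326]
wrist_force: [0.1, 0.3, -2.3]
grip_width: 0.573
grasp_force: 52.4
```

```bash
python3 - <<'E'
from h import *
import cv2
p=[615.7,-149,-.830]
o=get_obs(); im=snapshot("wrist"); print(o["tool_pos"].tolist(),o["eef_rot"].tolist())
for P in [(-135,65,20),(-135,-65,20),(23.4,19.6,38),(23.4,-19.6,38),(0,54,20),(0,-54,20)]: print(P,wproj(place(p,P),o["tool_pos"],o["eef_rot"]))
cv2.imwrite("pics/w2.png",im[:,:,::-1])
q=place(p,(-95,0,0)); go([q[0],q[1],24],-.83+np.pi)
E
```

```text
[545.3368095557754, -75.75165696420164, 105.31780247789041] [-3.140605224961648, -0.0015592290811254905, 2.3260521314525193]
(-135, 65, 20) [438.731146   195.07094819]
(-135, -65, 20) [215.78745785 192.00435786]
(23.4, 19.6, 38) [354.02760612 442.69141537]
(23.4, -19.6, 38) [293.29581855 441.9216695 ]
(0, 54, 20) [404.30465979 394.32130836]
(0, -54, 20) [244.07808772 392.25640427]
pos [545.5 -75.8 105.5] [-3.141e+00 -1.000e-03  2.326e+00] units [-0.26  0.09  3.26] turn 0.21 f [ 0.2 -0.6 -3.2]
```

View pics/w2.png

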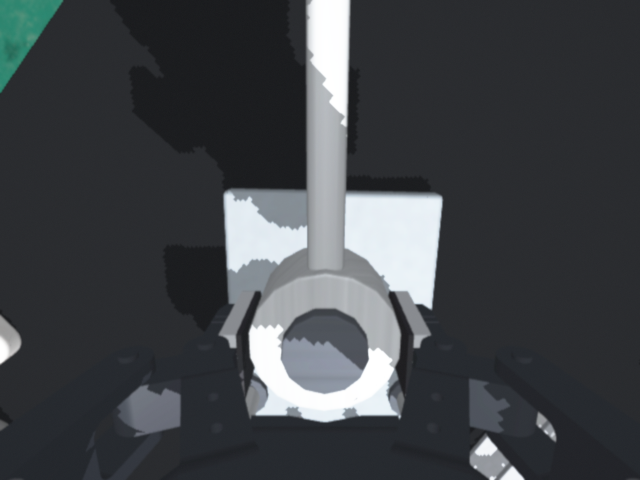

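The bed's front corners are at (224,189) and (441,195). The die is held upright with its handle straight up the image. I'll refine the press pose from these corners.

```bash
python3 - <<'E'
from h import *
tp=np.array([545.34,-75.75,105.3]);er=[-3.1406,-.00156,2.32605]
L=wray((224,189.5),20,tp,er);R=wray((441,195.5),20,tp,er);print(L,R,np.linalg.norm(L-R))
y=L-R; y=R-L; yaw=np.arctan2(-y[0],y[1]);print("yaw",yaw,"mid",(L+R)/2, "axis", (L+R)/2+135*np.array([np.cos(yaw),np.sin(yaw),0]))
for uv in [(348,120),(307,120),(345,240),(307.5,240)]: print(wray(uv,42,tp,er))
E
```

```text
[479.19198388 -88.82879438  20.        ] [573.70460923  -4.77626525  20.        ] 126.48108160990691
yaw -0.8439098947859803 mid [526.44829656 -46.80252981  20.        ] axis [ 616.162041   -147.68089249   20.        ]
[504.50879278 -13.12565499  42.        ]
[489.51660167 -27.21145091  42.        ]
[546.71639429 -58.9804621   42.        ]
[531.86469649 -72.95068356  42.        ]
```

Call:
drive_tool:
  moves:
    - [[-0.1, 0.1, 0.6], 0, 0.8]
    - [[0, 0, 0.6], 0, 0.8]
    - [[0, 0, 0.6], 0, 0.8]
    - [[0, 0, 0.6], 0, 0.8]
    - [[0, 0, 0.4], 0, 0.8]
    - [[0, 0, 0.2], 0, 0.8]
    - [[0, 0, 0.12], 0, 0.8]
    - [[0, 0, 0.06], 0, 0.8]
    - [[0, 0, 0], 0, 0.8]
    - [[0, 0, 0], 0, 0.8]

```text
time: 10.68
tool_pos: [550.2, -76.2, 27.5]
eef_rot: [3.141, 0.001, 2.325]
wrist_force: [0.4, -0.3, -2.3]
grip_width: 0.569
grasp_force: 52.4
```

Call:
drive_tool:
  moves:
    - [[0, 0.05, 0], 0.4, 0.8]
    - [[0, 0, 0.06], 0, 0.8]
    - [[0, 0, 0.04], 0, 0.8]
    - [[0, 0, 0.03], 0, 0.8]
    - [[0, 0, 0], 0, 0.8]

```text
time: 11.1
tool_pos: [550.9, -75.3, 24.4]
eef_rot: [3.141, 0.001, 2.297]
wrist_force: [-0.7, 0.1, 2.8]
grip_width: 0.57
grasp_force: 52.9
```

Call:
drive_tool:
  moves:
    - [[0, 0, 0], 0, 0.35]
    - [[0, 0, 0], 0, 0.2]
    - [[0, 0, 0], 0, 0.1]
    - [[0, 0, 0], 0, 0]
    - [[0, 0, 0], 0, 0]
    - [[0, 0, 0], 0, 0]
    - [[0, 0, 0], 0, 0]
    - [[0.1, 0, 0], 0, 0]
    - [[0.3, 0, 0], 0, 0]
    - [[0.4, 0, 0], 0, 0]

```text
time: 11.93
tool_pos: [537.0, -60.1, 23.5]
eef_rot: [3.142, 0.0, 2.296]
wrist_force: [0.5, 0.0, 0.2]
grip_width: 0.999
grasp_force: 0.0
```

Call:
drive_tool:
  moves:
    - [[0.5, 0, 0], 0, 0]
    - [[0.5, 0, 0], 0, 0]
    - [[0.5, 0, 0], 0, 0]
    - [[0.5, 0, 0], 0, 0]
    - [[0.4, 0, 0], 0, 0]
    - [[0.3, 0, 0], 0, 0]
    - [[0.1, 0, -0.05], 0, 0]
    - [[0, 0, 0], 0, 0]
    - [[0, 0, 0], 0, 0]

```text
time: 12.68
tool_pos: [491.3, -8.0, 25.1]
eef_rot: [3.141, 0.001, 2.297]
wrist_force: [0.0, 0.3, 0.3]
grip_width: 1.001
grasp_force: 0.0
```

```bash
python3 - <<'E'
from h import *
import cv2
o=get_obs(); w=snapshot("wrist"); s=snapshot("side"); t=snapshot("top"); print(o["tool_pos"].tolist(),o["eef_rot"].tolist(),o["wrist_force"])
f=lambda im,x,y,w,h,k:cv2.resize(im[y:y+h,x:x+w],None,fx=k,fy=k,interpolation=cv2.INTER_CUBIC)
a=f(s,275,160,100,150,4); b=w[:,120:520]; cv2.imwrite("pics/c4.png",np.hstack([a,np.vstack([b,np.zeros((120,400,3),np.uint8)])])[:,:,::-1])
p=[616.1,-147.9,-.843]
for l in [(-97,0,60),(-97,0,54),(-215,0,50),(23.4,19.6,38),(23.4,-19.6,38),(-135,65,20),(-135,-65,20)]: print(l,"w",wproj(place(p,l),o["tool_pos"],o["eef_rot"]).round(1)-[120,0],"s",(proj(camera_model("side"),place(p,l))-[275,160]).round(1)*4)
E
```

```text
[491.3228592289751, -7.974502924247971, 25.092900084339778] [3.1410331759743215, 0.0010953145400380837, 2.296710990298995] [0.03421804 0.25881047 0.33561206]
(-97, 0, 60) w [201.4 573.5] s [240.4 368.4]
(-97, 0, 54) w [201.5 556.7] s [240. 376.]
(-215, 0, 50) w [199.8 262.9] s [338.8 466.4]
(23.4, 19.6, 38) w [241.6 701.9] s [127.6 325.2]
(23.4, -19.6, 38) w [164.3 702. ] s [174.8 311.2]
(-135, 65, 20) w [348.3 412.4] s [186.  473.2]
(-135, -65, 20) w [ 55.3 413. ] s [349.2 418. ]
```

View pics/c4.png

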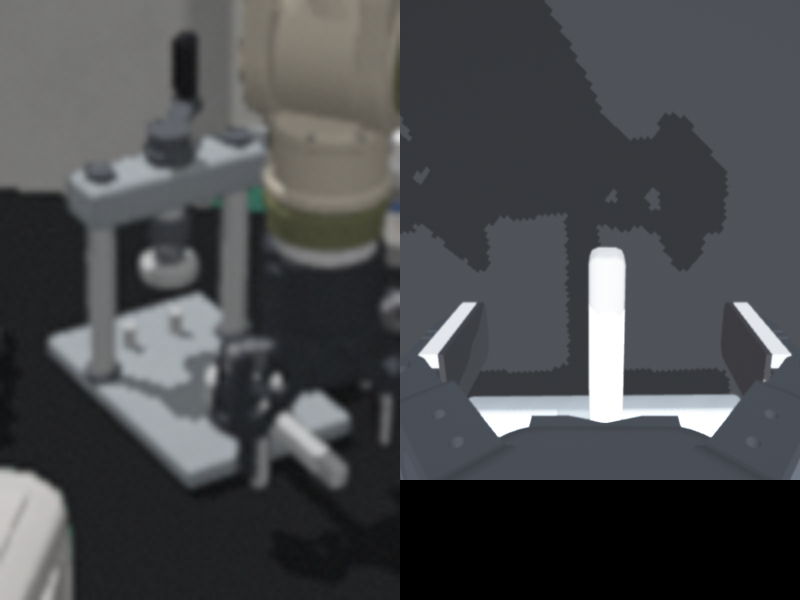

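```bash
python3 - <<'E'
from h import *
m=camera_model("wrist");print(m)
o=get_obs();R=Ro.from_euler("xyz",o["eef_rot"]).as_matrix()
P=place([616.1,-147.9,-.843],(-215,0,50));print(P,o["tool_pos"],R.T@(P-o["tool_pos"]),wproj(P,o["tool_pos"],o["eef_rot"]), wproj(o["tool_pos"],o["tool_pos"],o["eef_rot"]))
for uv in [(726-400,262),(727-400,262),(326.5,330)]: Q=wray(uv,50,o["tool_pos"],o["eef_rot"]);print(R.T@(Q-o["tool_pos"]))
E
```

```text
{'K': array([[391.55209808,   0.        , 324.43992612],
       [  0.        , 391.55209808, 242.16407352],
       [  0.        ,   0.        ,   1.        ]]), 'mount': array([[-9.48116353e-04,  9.64169837e-01,  2.65284050e-01,
         6.65607306e+01],
       [ 9.99999129e-01,  6.70423406e-04,  1.13732243e-03,
         1.63836863e+00],
       [ 9.18719348e-04,  2.65284897e-01, -9.64169632e-01,
        -1.42267229e+02],
       [ 0.00000000e+00,  0.00000000e+00,  0.00000000e+00,
         1.00000000e+00]])}
[473.07643231  12.62806323  50.        ] [491.3654963   -8.32533452  24.85132632] [ 27.79486208   0.21834676 -25.16721068] [320.38523569 262.22948596] [320.78674333 309.01787733]
[ 27.86950183   1.98484706 -25.16671438]
[ 27.86926688   2.29941057 -25.16661695]
[  4.21625831   2.15278234 -25.15083594]
```

Call:
drive_tool:
  moves:
    - [[0, 0, 0], 0, 0.4]
    - [[0, 0, 0], 0, 0.6]
    - [[0, 0, 0], 0, 0.7]
    - [[0, 0, 0], 0, 0.8]
    - [[0, 0, 0], 0, 0.9]
    - [[0, 0, 0], 0, 1]
    - [[0, 0, 0], 0, 1]
    - [[0, 0, 0], 0, 1]
    - [[0, 0, 0], 0, 1]
    - [[0, 0, 0], 0, 1]
  force: 40

```text
time: 13.67
tool_pos: [490.7, -7.9, 24.8]
eef_rot: [-3.142, 0.0, 2.297]
wrist_force: [0.1, 0.5, 0.9]
grip_width: 0.131
grasp_force: 42.2
```

Call:
drive_tool:
  moves:
    - [[-0.2, 0, 0], 0, 1]
    - [[-0.4, 0, 0], 0, 1]
    - [[-0.5, 0, 0], 0, 1]
    - [[-0.5, 0, 0], 0, 1]
    - [[-0.5, 0, 0], 0, 1]
    - [[-0.5, 0, 0], 0, 1]
    - [[-0.4, 0, 0], 0, 1]
    - [[-0.3, 0, 0], 0, 1]
    - [[-0.2, 0, 0], 0, 1]
    - [[0, 0, 0], 0, 1]

```text
time: 14.5
tool_pos: [550.0, -74.7, 24.8]
eef_rot: [3.142, 0.002, 2.295]
wrist_force: [0.5, -1.3, 0.5]
grip_width: 0.132
grasp_force: 42.2
```

Call:
drive_tool:
  moves:
    - [[-0.1, 0, 0], 0, 1]
    - [[-0.1, 0, 0], 0, 1]
    - [[-0.08, 0, 0], 0, 1]
    - [[0, 0, 0], 0, 1]

```text
time: 14.83
tool_pos: [553.5, -78.5, 24.8]
eef_rot: [-3.141, 0.0, 2.297]
wrist_force: [-0.7, 0.8, 0.2]
grip_width: 0.131
grasp_force: 42.4
```

Call:
drive_tool:
  moves:
    - [[-0.05, 0, 0], 0, 1]
    - [[-0.05, 0, 0], 0, 1]
    - [[0, 0, 0], 0, 1]

```text
time: 15.08
tool_pos: [555.2, -80.4, 24.8]
eef_rot: [-3.142, 0.0, 2.297]
wrist_force: [-0.9, 1.6, 0.6]
grip_width: 0.132
grasp_force: 42.4
```

Call:
drive_tool:
  moves:
    - [[-0.04, 0, 0], 0, 1]
    - [[0, 0, 0], 0, 1]

```text
time: 15.25
tool_pos: [555.8, -81.2, 24.8]
eef_rot: [-3.142, 0.0, 2.297]
wrist_force: [-1.1, 1.2, 1.5]
grip_width: 0.128
grasp_force: 42.4
```

Call:
drive_tool:
  moves:
    - [[-0.04, 0, 0], 0, 1]
    - [[0, 0, 0], 0, 1]

```text
time: 15.42
tool_pos: [556.2, -81.6, 24.7]
eef_rot: [3.142, -0.001, 2.297]
wrist_force: [-1.8, 2.3, 2.6]
grip_width: 0.133
grasp_force: 42.5
```

Call:
drive_tool:
  moves:
    - [[-0.04, 0, 0], 0, 1]
    - [[0, 0, 0], 0, 1]

```text
time: 15.58
tool_pos: [556.1, -81.7, 24.7]
eef_rot: [-3.142, -0.002, 2.297]
wrist_force: [-3.5, 5.3, 5.2]
grip_width: 0.134
grasp_force: 42.9
```

Call:
drive_tool:
  moves:
    - [[-0.04, 0, 0], 0, 1]
    - [[0, 0, 0], 0, 1]

```text
time: 15.75
tool_pos: [556.1, -81.7, 24.6]
eef_rot: [-3.142, -0.004, 2.298]
wrist_force: [-5.3, 7.5, 6.7]
grip_width: 0.129
grasp_force: 43.1
```

Call:
drive_tool:
  moves:
    - [[-0.04, 0, 0], 0, 1]
    - [[0, 0, 0], 0, 1]

```text
time: 15.92
tool_pos: [556.1, -81.8, 24.6]
eef_rot: [-3.142, -0.006, 2.298]
wrist_force: [-6.0, 8.7, 7.2]
grip_width: 0.133
grasp_force: 43.3
```

Call:
drive_tool:
  moves:
    - [[0, 0, 0], 0, 0.7]
    - [[0, 0, 0], 0, 0.5]
    - [[0, 0, 0], 0, 0.4]
    - [[0, 0, 0], 0, 0.3]
    - [[0, 0, 0], 0, 0.2]
    - [[0, 0, 0], 0, 0.2]
    - [[0.3, 0, 0], 0, 0.2]
    - [[0.6, 0, 0], 0, 0.2]
    - [[0.8, 0, 0], 0, 0.2]
    - [[0.8, 0, 0], 0, 0.2]

```text
time: 16.75
tool_pos: [516.2, -36.9, 24.6]
eef_rot: [-3.142, -0.0, 2.296]
wrist_force: [-0.3, -0.4, 1.2]
grip_width: 0.797
grasp_force: 0.0
```

Call:
drive_tool:
  moves:
    - [[0.8, 0, -0.3], 0, 0.2]
    - [[0, 0, -0.8], 0, 0.2]
    - [[0, 0, -1], 0, 0.2]
    - [[0, 0, -1], 0, 0.2]
    - [[0, 0, -1], 0, 0.2]
    - [[0, 0, -1], 0, 0.2]
    - [[0, 0, -1], 0, 0.2]
    - [[0, 0, -1], 0, 0.2]
    - [[0, 0, -1], 0, 0]
    - [[0, 0, 0], 0, 0]

```text
time: 17.58
tool_pos: [505.7, -22.6, 232.4]
eef_rot: [3.137, 0.007, 2.297]
wrist_force: [0.4, 0.2, -0.3]
grip_width: 0.998
grasp_force: 0.0
```

```bash
python3 - <<'E'
from h import *
import cv2
s=snapshot("side"); t=snapshot("top"); o=get_obs(); w=snapshot("wrist")
f=lambda im,x,y,w,h,k:cv2.resize(im[y:y+h,x:x+w],None,fx=k,fy=k,interpolation=cv2.INTER_CUBIC)
cv2.imwrite("pics/c5.png",np.hstack([f(s,285,170,80,120,5),cv2.resize(w[:,160:480],(400,600))])[:,:,::-1])
p=[616.1,-147.9,-.843]
k=place(p,(55*np.sin(2.341),55*np.cos(2.341),208)); print(k); go(k,-.843+np.pi)
for l in [(0,0,60),(0,0,54),(0,0,20),(-118,0,50),(23.4,19.6,38),(23.4,-19.6,38)]: print(l,"s",(proj(camera_model("side"),place(p,l))-[285,170]).round(1)*5)
E
```

```text
[ 613.76829498 -202.85055188  208.        ]
pos [503.3 -22.2 227. ] [-3.142  0.     2.297] units [-8.34 -1.49  0.76] turn -0.03 f [-0.3  0.9 -0.7]
(0, 0, 60) s [159.5 332.5]
(0, 0, 54) s [159.5 341.5]
(0, 0, 20) s [159.5 392.5]
(-118, 0, 50) s [271. 444.]
(23.4, 19.6, 38) s [109.5 356.5]
(23.4, -19.6, 38) s [168.5 339. ]
```

View pics/c5.png

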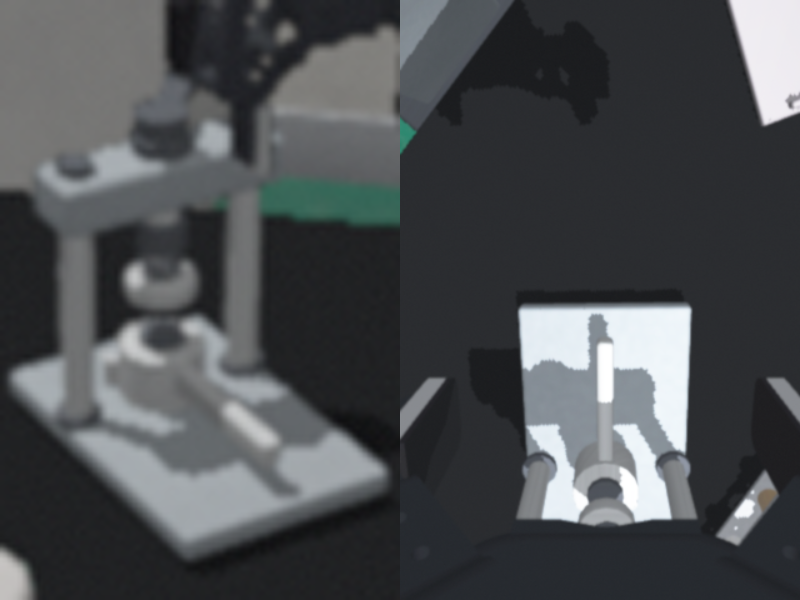

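Side view: the cap is at (163,334) against a predicted (159,332), so the die is centred under the foot against the pins with its handle out front. On to the crank.

Call:
drive_tool:
  moves:
    - [[0, 0, -1], 0, 0]
    - [[-0.2, 0, -1], 0, 0]
    - [[-0.8, -0.1, 0], 0, 0]
    - [[-1, -0.2, 0], 0, 0]
    - [[-1, -0.2, 0], 0, 0]
    - [[-1, -0.2, 0], 0, 0]
    - [[-1, -0.2, 0], 0, 0]
    - [[-1, -0.2, 0], 0, 0]
    - [[-1, -0.2, 0], 0, 0]
    - [[-0.8, -0.1, 0], 0, 0]

```text
time: 18.57
tool_pos: [606.7, -193.0, 274.8]
eef_rot: [-3.14, -0.003, 2.296]
wrist_force: [0.1, 0.3, -0.1]
grip_width: 1.003
grasp_force: 0.0
```

Call:
drive_tool:
  moves:
    - [[-0.5, -0.1, 0], 0, 0]
    - [[0, 0, 0], 0, 0]
    - [[0, 0, 0], 0, 0]

```text
time: 18.82
tool_pos: [612.7, -202.6, 274.9]
eef_rot: [-3.14, -0.004, 2.296]
wrist_force: [-0.1, 0.3, 0.3]
grip_width: 1.001
grasp_force: 0.0
```

```bash
python3 - <<'E'
from h import *
import cv2
s=snapshot("side"); t=snapshot("top"); 
f=lambda im,x,y,w,h,k:cv2.resize(im[y:y+h,x:x+w],None,fx=k,fy=k,interpolation=cv2.INTER_CUBIC)
cv2.imwrite("pics/c6.png",np.hstack([f(s,270,140,100,130,4),f(t,340,140,100,130,4)])[:,:,::-1])
go([613.8,-202.5,208],-.843+np.pi)
E
```

```text
pos [ 612.6 -201.6  276.3] [-3.141e+00 -2.000e-03  2.297e+00] units [-0.07  0.02  2.73] turn -0.02 f [ 1.  -0.  -0.4]
```

View pics/c6.png

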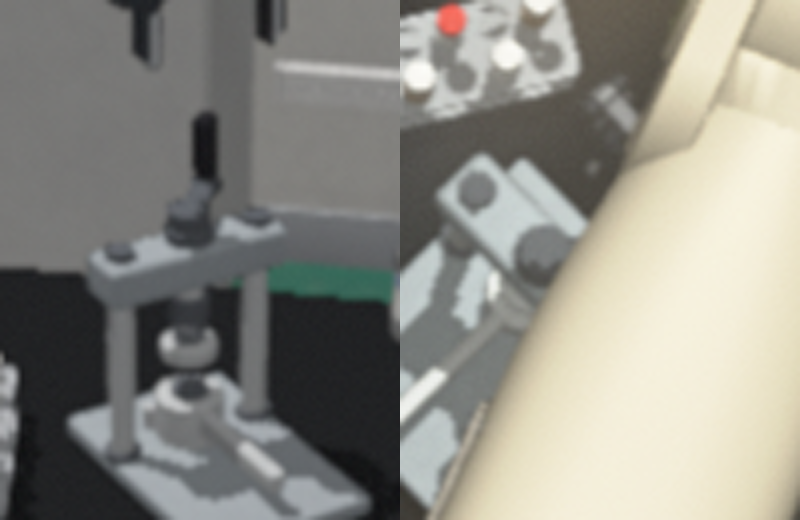

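The fingers, at about (150,45) and (270,20), straddle the knob at (204,115). I'll descend.

Call:
drive_tool:
  moves:
    - [[0, 0, 0.5], 0, 0]
    - [[0, 0, 0.6], 0, 0]
    - [[0, 0, 0.6], 0, 0]
    - [[0, 0, 0.5], 0, 0]
    - [[0, 0, 0.3], 0, 0]
    - [[0, 0, 0.2], 0, 0]
    - [[0, 0, 0], 0, 0]
    - [[0, 0, 0], 0, 0]
  force: 40

```text
time: 19.58
tool_pos: [613.3, -202.2, 210.3]
eef_rot: [3.141, 0.0, 2.297]
wrist_force: [-0.4, 0.5, 0.1]
grip_width: 1.0
grasp_force: 0.0
```

Call:
drive_tool:
  moves:
    - [[0, 0, 0], 0, 0.4]
    - [[0, 0, 0], 0, 0.55]
    - [[0, 0, 0], 0, 0.65]
    - [[0, 0, 0], 0, 0.7]
    - [[0, 0, 0], 0, 0.75]
    - [[0, 0, 0], 0, 0.8]
    - [[0, 0, 0], 0, 0.9]
    - [[0, 0, 0], 0, 1]
    - [[0, 0, 0], 0, 1]
    - [[0, 0, 0], 0, 1]
  force: 40

```text
time: 20.42
tool_pos: [613.5, -202.4, 210.2]
eef_rot: [3.141, 0.001, 2.297]
wrist_force: [-0.2, 1.8, 3.6]
grip_width: 0.216
grasp_force: 39.3
```

```bash
cat > circ.py <<'E'
import numpy as np,sys
# start local knob point (mm), start angle, step, rows
def rows(x,y,a,st,n):
    out=[]
    for i in range(n):
        a+=st; tx,ty=55*np.sin(a),55*np.cos(a)
        u=np.round([-(tx-x)/25,(ty-y)/25],2); x-=u[0]*25; y+=u[1]*25; out.append([[float(u[0]),float(u[1]),0],0,1])
    print(out,"a",round(a,3)); return x,y,a
E
python3 -c "
from circ import *
s=rows(38.8,-38.2,2.35,.2,10); rows(*s,.25,10)"
```

```text
[[[0.33, -0.3, 0], 0, 1], [[0.38, -0.21, 0], 0, 1], [[0.42, -0.12, 0], 0, 1], [[0.44, -0.04, 0], 0, 1], [[0.44, 0.05, 0], 0, 1], [[0.42, 0.13, 0], 0, 1], [[0.38, 0.21, 0], 0, 1], [[0.33, 0.29, 0], 0, 1], [[0.27, 0.34, 0], 0, 1], [[0.2, 0.4, 0], 0, 1]] a 4.35
[[[0.13, 0.53, 0], 0, 1], [[-0.01, 0.55, 0], 0, 1], [[-0.14, 0.53, 0], 0, 1], [[-0.27, 0.48, 0], 0, 1], [[-0.38, 0.39, 0], 0, 1], [[-0.46, 0.29, 0], 0, 1], [[-0.53, 0.17, 0], 0, 1], [[-0.54, 0.03, 0], 0, 1], [[-0.54, -0.1, 0], 0, 1], [[-0.5, -0.24, 0], 0, 1]] a 6.85
```

Call:
drive_tool:
  moves:
    - [[0.33, -0.3, 0], 0, 1]
    - [[0.38, -0.21, 0], 0, 1]
    - [[0.42, -0.12, 0], 0, 1]
    - [[0.44, -0.04, 0], 0, 1]
    - [[0.44, 0.05, 0], 0, 1]

```text
time: 20.83
tool_pos: [568.9, -176.4, 210.2]
eef_rot: [-3.142, 0.003, 2.296]
wrist_force: [3.9, -2.6, 0.9]
grip_width: 0.22
grasp_force: 39.3
```

Call:
drive_tool:
  moves:
    - [[0.42, 0.13, 0], 0, 1]
    - [[0.38, 0.21, 0], 0, 1]
    - [[0.33, 0.29, 0], 0, 1]
    - [[0.27, 0.34, 0], 0, 1]
    - [[0.2, 0.4, 0], 0, 1]

```text
time: 21.25
tool_pos: [567.1, -121.6, 210.2]
eef_rot: [-3.141, -0.0, 2.296]
wrist_force: [0.4, -3.2, 4.7]
grip_width: 0.22
grasp_force: 39.8
```

Call:
drive_tool:
  moves:
    - [[0.13, 0.53, 0], 0, 1]
    - [[-0.01, 0.55, 0], 0, 1]
    - [[-0.14, 0.53, 0], 0, 1]
    - [[-0.27, 0.48, 0], 0, 1]
    - [[-0.38, 0.39, 0], 0, 1]

```text
time: 21.67
tool_pos: [625.6, -93.0, 210.1]
eef_rot: [-3.14, 0.001, 2.298]
wrist_force: [-4.5, -7.9, 7.3]
grip_width: 0.221
grasp_force: 40.2
```

Call:
drive_tool:
  moves:
    - [[-0.46, 0.29, 0], 0, 1]
    - [[-0.53, 0.17, 0], 0, 1]
    - [[-0.54, 0.03, 0], 0, 1]
    - [[-0.54, -0.1, 0], 0, 1]
    - [[-0.5, -0.24, 0], 0, 1]
    - [[0, 0, 0], 0, 1]

```text
time: 22.17
tool_pos: [670.4, -140.2, 210.1]
eef_rot: [-3.14, -0.001, 2.296]
wrist_force: [-5.2, -4.1, 8.0]
grip_width: 0.218
grasp_force: 40.3
```

```bash
python3 -c "
from h import *
from circ import *
P=np.array([[613.4,-202.3],[568.9,-176.4],[567.1,-121.6]]);o=get_obs();P=np.vstack([P,o['tool_pos'][:2]])
for q in P:
    d=q-[616.1,-147.9];c,s=np.cos(-.843),np.sin(-.843);x,y=c*d[0]+s*d[1],-s*d[0]+c*d[1];print(x,y,np.hypot(x,y),np.arctan2(x,y)%(2*np.pi))
print(o['wrist_force'])
s=rows(55*np.sin(6.85),55*np.cos(6.85),6.85,.205,10);rows(*s,.15,10)"
```

```text
38.82122328781822 -38.20422257339313 54.46696246349709 2.3481843123702615
-10.119360898317801 -54.200447738091626 55.13701116310173 3.3261701095105103
-52.232757581090546 -19.09002450168749 55.61195914549316 4.361990683804403
30.41153644468279 45.65590193234754 54.857296052415904 0.5876123197980423
[-5.20144141 -4.05446186  8.01011087]
[[[-0.35, -0.28, 0], 0, 1], [[-0.29, -0.34, 0], 0, 1], [[-0.21, -0.4, 0], 0, 1], [[-0.13, -0.43, 0], 0, 1], [[-0.04, -0.45, 0], 0, 1], [[0.06, -0.45, 0], 0, 1], [[0.14, -0.43, 0], 0, 1], [[0.23, -0.38, 0], 0, 1], [[0.3, -0.34, 0], 0, 1], [[0.37, -0.26, 0], 0, 1]] a 8.9
[[[0.3, -0.14, 0], 0, 1], [[0.31, -0.1, 0], 0, 1], [[0.33, -0.05, 0], 0, 1], [[0.33, 0.0, 0], 0, 1], [[0.32, 0.05, 0], 0, 1], [[0.32, 0.1, 0], 0, 1], [[0.29, 0.14, 0], 0, 1], [[0.28, 0.19, 0], 0, 1], [[0.24, 0.22, 0], 0, 1], [[0.2, 0.26, 0], 0, 1]] a 10.4
```

Call:
drive_tool:
  moves:
    - [[-0.35, -0.28, 0], 0, 1]
    - [[-0.29, -0.34, 0], 0, 1]
    - [[-0.21, -0.4, 0], 0, 1]
    - [[-0.13, -0.43, 0], 0, 1]
    - [[-0.04, -0.45, 0], 0, 1]
    - [[0.06, -0.45, 0], 0, 1]
    - [[0.14, -0.43, 0], 0, 1]
    - [[0.23, -0.38, 0], 0, 1]
    - [[0.3, -0.34, 0], 0, 1]
    - [[0.37, -0.26, 0], 0, 1]

```text
time: 23.0
tool_pos: [601.0, -200.4, 210.2]
eef_rot: [3.139, 0.003, 2.297]
wrist_force: [3.0, -2.6, 5.2]
grip_width: 0.22
grasp_force: 39.8
```

Call:
drive_tool:
  moves:
    - [[0, 0, 0], 0, 1]
    - [[0, 0, 0], 0, 1]

```text
time: 23.17
tool_pos: [598.8, -199.7, 210.1]
eef_rot: [-3.141, -0.001, 2.297]
wrist_force: [-3.4, -2.3, 6.5]
grip_width: 0.217
grasp_force: 40.1
```

```bash
cat > ang.py <<'E'
from h import *
o=get_obs();d=o['tool_pos'][:2]-[616.1,-147.9];c,s=np.cos(-.843),np.sin(-.843);x,y=c*d[0]+s*d[1],-s*d[0]+c*d[1];print(x,y,np.hypot(x,y),np.arctan2(x,y)%(2*np.pi)+2*np.pi,o['wrist_force'])
E
python3 ang.py
python3 - <<'E'
from h import *
import cv2
s=snapshot("side")
cv2.imwrite("pics/c7.png",cv2.resize(s[170:290,275:375],None,fx=5,fy=5,interpolation=cv2.INTER_CUBIC)[:,:,::-1])
E
```

```text
27.172254505755227 -47.35664124398537 54.59837804218246 8.903861647962223 [-3.40400457 -2.28177202  6.53470459]
```

View pics/c7.png

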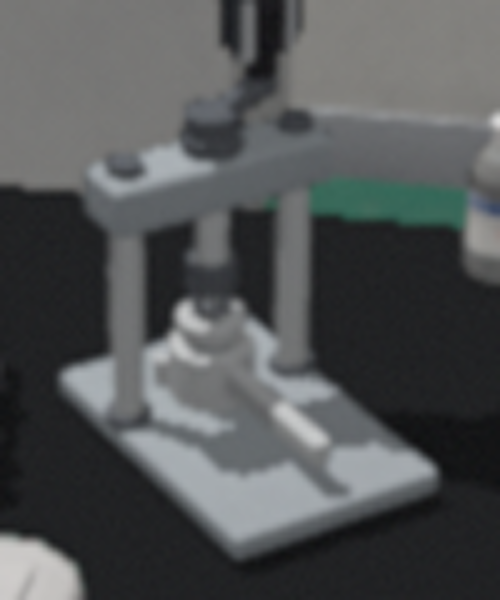

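The foot, at (210,310), is resting on the die's cap and the angle is 8.90, so this is contact. Now the quarter turn to 10.47.

Call:
drive_tool:
  moves:
    - [[0.3, -0.14, 0], 0, 1]
    - [[0.31, -0.1, 0], 0, 1]
    - [[0.33, -0.05, 0], 0, 1]
    - [[0.33, 0, 0], 0, 1]
    - [[0.32, 0.05, 0], 0, 1]
    - [[0.32, 0.1, 0], 0, 1]
    - [[0.29, 0.14, 0], 0, 1]
    - [[0.28, 0.19, 0], 0, 1]
    - [[0.24, 0.22, 0], 0, 1]
    - [[0.2, 0.26, 0], 0, 1]

```text
time: 24.05
tool_pos: [562.3, -134.5, 210.1]
eef_rot: [-3.139, -0.001, 2.296]
wrist_force: [-6.0, -4.8, 8.7]
grip_width: 0.22
grasp_force: 40.2
```

Call:
drive_tool:
  moves:
    - [[0.08, 0.13, 0], 0, 1]
    - [[0, 0, 0], 0, 1]
    - [[0, 0, 0], 0, 1]

```text
time: 24.3
tool_pos: [563.8, -129.6, 210.1]
eef_rot: [-3.141, -0.002, 2.298]
wrist_force: [-5.0, -0.0, 9.5]
grip_width: 0.221
grasp_force: 40.3
```

```bash
python3 ang.py
```

```text
-48.49075945788745 -26.874912609240774 55.44019012013784 10.489491186713302 [-5.01552205 -0.04387342  9.50653214]
```

Call:
drive_tool:
  moves:
    - [[0, 0, 0], 0, 0.7]
    - [[0, 0, 0], 0, 0.5]
    - [[0, 0, 0], 0, 0.3]
    - [[0, 0, 0], 0, 0.1]
    - [[0, 0, 0], 0, 0]
    - [[0, 0, 0], 0, 0]
    - [[0, 0, 0], 0, 0]
    - [[0, 0, -0.3], 0, 0]
    - [[0, 0, -0.6], 0, 0]
    - [[0, 0, -0.8], 0, 0]

```text
time: 25.13
tool_pos: [563.0, -130.8, 251.8]
eef_rot: [-3.14, -0.003, 2.296]
wrist_force: [-0.8, 0.5, 0.9]
grip_width: 0.999
grasp_force: 0.0
```

Call:
drive_tool:
  moves:
    - [[0, 0, -1], 0, 0]
    - [[0, 0, -1], 0, 0]
    - [[0.5, 0, -0.5], 0, 0]
    - [[1, 0, 0], 0, 0]
    - [[1, 0, 0], 0, 0]
    - [[1, 0, 0], 0, 0]
    - [[1, 0, 0], 0, 0]
    - [[0.5, 0, 0], 0, 0]
    - [[0, 0, 0], 0, 0]
    - [[0, 0, 0], 0, 0]

```text
time: 25.97
tool_pos: [480.8, -37.1, 315.3]
eef_rot: [3.141, 0.001, 2.298]
wrist_force: [-0.3, -0.1, 0.8]
grip_width: 1.003
grasp_force: 0.0
```

```bash
python3 - <<'E'
from h import *
import cv2
s=snapshot("side");t=snapshot("top");print(get_obs()["wrist_force"])
f=lambda im,x,y,w,h,k:cv2.resize(im[y:y+h,x:x+w],None,fx=k,fy=k,interpolation=cv2.INTER_CUBIC)
cv2.imwrite("pics/c8.png",np.hstack([f(s,275,155,100,140,4),f(t,310,160,100,140,4)])[:,:,::-1])
p=[616.1,-147.9,-.843];k=place(p,(55*np.sin(10.47),55*np.cos(10.47),244));print((proj(camera_model("side"),k)-[275,155])*4,(proj(camera_model("top"),k)-[310,160])*4)
E
```

```text
[0.25606359 0.48304139 0.15475305]
[240.81081646 103.18981218] [244.27546756 249.36497244]
```

View pics/c8.png

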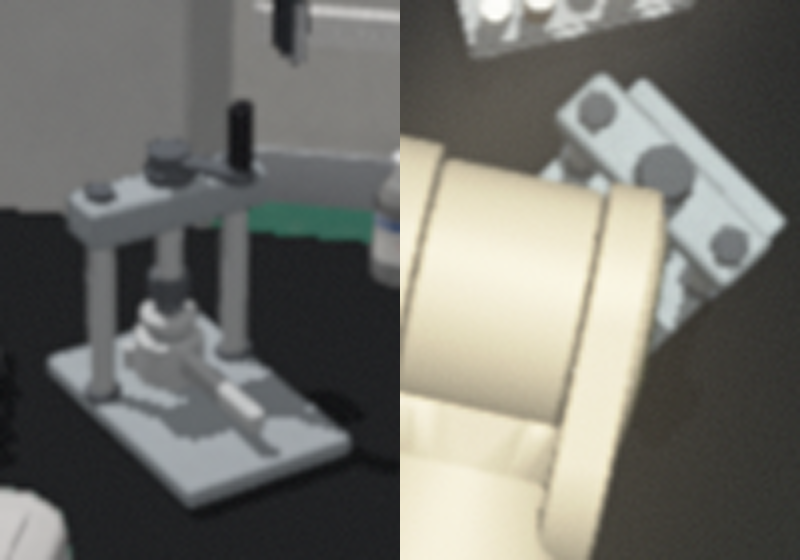

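The knob top is at (240,103), against a predicted (241,103) for 10.47 rad. The foot is pressing on the die, the die is in place, and the gripper is clear. I'll hand it in.

```bash
python3 -c "
from rig import *
print(job_done())"
```

```text
the job is handed in; nothing more can be done
None
```

The job is done and handed in at about 26 s: the die was set down, regripped by its handle and pushed against both stop pins, and the crank was wound to contact (8.90 rad) plus a quarter turn (about 10.47–10.49 rad) and released. The hand-in gave no verdict.

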